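Shake the extractor filter and hold its sprung shutter half open

TASK

Get the bench fume extractor ready for light soldering: press the round shaker plunger on its deck all the way down to its stop and let it spring back up, then slide the sprung inlet shutter by its upright tab to half travel and hold it there against its spring. Finish while still holding the shutter half open (the half mark on the scale), and leave the tray, tape roll and power adapter lying beside the extractor where they are.

Things in the scene. Friction and masses are not known exactly. Their poses are not given: they have to be found in the camera images.
- extractor: grey metal fume-extraction box, fixed, 180 (x) x 200 (y) x 75 mm high, flat deck on top. Origin under its centre on the bench; x toward its rear (black hose stub there, pull handle on the front), y along the shutter's opening travel, z up. Shutter track along y at x = -40 mm, rails 68 mm apart, tops at 82 mm; behind it a steel spring tube along y at x = +8, y = 5 to 90 mm, top at 89 mm
- shutter (a joint): travel of the shutter in m along the extractor's +y: 0 shut, 0.060 fully open at the stop, 0.030 is half travel. A spring pulls it shut: about 3 N at 0, 6.3 N at half, 9.6 N fully open, with about 0.3 N friction; it snaps shut when let go
- shutter_tab (a point): centre of the top of the shutter's upright black tab, 115 mm above the bench. Tab: 26 mm (extractor x) x 14 mm (extractor y), standing 36 mm above the thin steel shutter plate (60 x 64 mm, top 79 mm above the bench); best gripped from above, fingers closing along the extractor's y. In the extractor's frame it lies at x = -40, y = -33 mm when shut, y = -3 mm at half travel
- half_mark (a point): point on the deck (75 mm above the bench) at x = -40, y = -3 mm of the extractor: the tab stands straight above it at half travel. The white scale strip along the front of the track has three dark ticks: shut, half (longer, in the middle), fully open; a dark pointer on the shutter's front edge, in line with the tab's centre, runs along them
- plunger (a joint): how far the shaker plunger is pressed, in m: 0 up, 0.014 at its stop. Spring about 2 N at the start, 7 N at the stop; it springs back by itself
- plunger_top (a point): centre of the top of the plunger's head, a black mushroom 34 mm across on a steel collar, its top 120 mm above the bench when up; pressed straight down. It stands in one of the deck's two ports, at x = +50, y = +55 or -55 mm of the extractor (varies); the other port has a flat black blanking cap, 42 mm across and 9 mm high, which does not move
- tray: loose black open tray of screws, 78 x 125 x 23 mm, beside the extractor; origin under its centre; leave it alone
- tape: loose roll of tan tape lying flat, 86 mm across, 18 mm high, beside the extractor; origin under its centre; leave it alone
- adapter: loose black power-adapter brick, 47 x 149 x 32 mm, behind the extractor; origin under its centre; leave it alone

How it is judged (in metres and radians):
On the way, in this order (a step that is already met when the one before it is completed fails the run):
1. the plunger is pressed down to its stop with the shutter still shut (value of joint plunger above 0.0125 m and value of joint shutter below 0.004 m), for 0.1 s.
2. the plunger has sprung back up, the shutter still shut (value of joint plunger below 0.002 m and value of joint shutter below 0.004 m), for 0.1 s.
3. the fingers hold the shutter at half travel (value of joint shutter between 0.025 and 0.035 m and contact force between the fingers and extractor above 2 N), for 0.5 s.
At the end, for the whole second after the job is handed in: the fingers hold the shutter still at half travel, 30 mm open to within 5 mm, pushing or gripping it with more than 2 N, and the plunger is up again (within 2 mm) (all of step 3 and velocity of joint shutter between -0.01 and 0.01 m/s and value of joint plunger below 0.002 m); the arm keeps its last pose, push and grip.
It fails at once if the tray is moved more than 20 mm (distance of tray from where it was at the start of the episode above 0.02 m).
It fails at once if the tape roll is moved more than 20 mm (distance of tape from where it was at the start of the episode above 0.02 m).
It fails at once if the power adapter is moved more than 20 mm (distance of adapter from where it was at the start of the episode above 0.02 m).
It also fails if it takes over 32 s, if anything falls off the work surface, if the arm or the gripper's body presses on something with over 40 N, if the wrist force passes 120 N, or if a joint passes its speed limit or range.

ROBOT

A 6-joint arm with a two-finger parallel gripper is mounted at the origin on a cart in front of the work surface, level with it; the furniture and walls round the work are solid. World frame = base frame: x ahead of the robot, y to its left, z up, the work surface at z = 0. Lengths are in mm, angles in rad, forces in N, time in s.
With the tool pointing down it reaches from about 275 to 1000 mm from the base axis. Payload 8.4 kg.
Tool frame: the origin (TCP) lies between the finger pads; the fingertips stand 22 mm ahead of it and the grasp point (between the pads) lies 3 mm ahead of it; z points along the fingers, y is the line along which they close (so a half turn about z gives the same grasp; the last joint's range is limited). The gripper opens to 85 mm and grips with 20 to 120 N. Pads are 22 mm wide; open, the fingers measure 114 mm over their backs; the gripper's body (76 mm by 85 mm) begins 54 mm behind the grasp point. The pads swing forward as they close: fully open they stand 13 mm farther back than shut.
Start: joints at [1.247, 0.353, 1.633, -0, 1.155, -0.002], TCP at [197.67, 592.92, 253.281] pointing down, gripper open.
Joint ranges: [-2.63, 2.63], [-0.92, 2.1], [0.06, 2.66], [-1.3, 4.44], [0, 2.69], [-3.02, 3.02]. Speed limits (rad/s): [2.22, 2.22, 2.79, 3.14, 3.14, 3.14].

INTERFACE

Orientations are given as [roll, pitch, yaw] about the fixed x, y, z axes, in that order (R = Rz(yaw) Ry(pitch) Rx(roll)).
In Python, from rig import r, grab_frame gives the robot as it stands.
- The arm moves only by the shell command python3 -m inch 'ROWS' [FORCE]. ROWS is JSON, a list of rows, each a list of 7 numbers: the turn, a rotation vector about the tool's x, y, z as a fraction of full scale, then the shift along the tool's x, y, z as a fraction of full scale, then the closure, from 0 (fully open) to 1 (shut). In form: [[rx, ry, rz, dx, dy, dz, fingers], ...]. A call has 1 to 8 rows; each row shifts and turns the commanded pose from where the row before left it, along the tool's axes as they then stand; what a row does not reach is not made up. Full scale, the value 1, is 2.5 cm for a shift and pi rad for a turn. A row lasts 1/12 s, in which the tool goes at most 41.7 mm and 7.16 degrees, less where a joint would pass 70% of its speed; a pose out of reach is approached as far as the arm can. A call with a number of a shift or a turn outside -1 to 1 is refused whole. A call with a gripper value outside its range is refused whole. The fingers move at their own pace and stop on an object; FORCE is the grip in N (left out, the last holds). Time passes only in rows, so rows that do not move let the fingers close. It gives the time, the measured TCP pose, the force, the opening and the grip force at its end, in the units of the state.
- r.sense(): the state, without advancing time (a new reading comes with each control period).
- grab_frame(name): name is "scene" or "top"; returns a dict with "pixels" (480x640x3 uint8, red, green, blue), "z_map" (480x640 float32, mm along the optical axis (not along the pixel's ray), 0 where there is no reading), "vertical_fov" (degrees; the focal length in pixels is half the picture's height over the tangent of half this angle, whatever the lens; pixels are square), "cx", "cy" (the principal point, pixels), "cam_to_world" (4x4, takes a point from camera to world coordinates). Camera axes: x right, y down, z forward; pixel columns grow to the right and rows downward; lengths in mm; the calibration is good to about 2 mm. A picture is of the moment at which its call begins.
- r.sign_off(): hands the job in; it is judged then, once.
The state is a dict: "clock": time; "qpos": joint angles; "qvel": joint speeds; "joint_efforts": joint torques, N m; "eef_pos": TCP position; "tcp_rot": TCP orientation; "contact_force": force on the tool from outside, world axes, zero at the start; "wrist_torque": the same for the moment, N m; "opening": opening from 0.0 (shut) to 1.0 (fully open); "grasp_force": force on a finger pad.
Only numpy, scipy, OpenCV 4.12 (cv2) and the standard library are available. Lean on these libraries where they do the work, as an engineer would, in place of code of your own. Each camera call takes 0.05 s, during which the arm holds its last target. There are 200 camera calls.

## Working session

There is one attempt and no reset: what is moved stays moved. The work goes in short steps, Python scripts to look and compute and a shell command to move; the robot and the scene stay as the last step left them, time stands still between calls to the robot, and variables do not carry over. Pictures are saved under pics/ and viewed, at most 10 in all, crops included, and the job is handed in when it is done.

```bash
mkdir -p pics
python3 - <<'E'
from rig import r, grab_frame
import cv2,numpy as np
s=r.sense();print(s)
for n in("top","scene"):
    f=grab_frame(n);np.savez(f"pics/{n}0.npz",**f)
    cv2.imwrite(f"pics/{n}0.png",f["pixels"][:,:,::-1]);print(n,f["vertical_fov"],f["cx"],f["cy"],np.round(f["cam_to_world"],3).tolist())
E
```

```text
{'clock': 0.0, 'qpos': array([ 1.24658771e+00,  3.53642987e-01,  1.63413349e+00, -8.55027869e-06,
        1.15517442e+00, -2.39622628e-03]), 'qvel': array([-9.04462941e-05, -4.18970677e-04,  5.76176114e-04,  1.26107367e-03,
       -6.96295617e-04, -8.01413426e-04]), 'joint_efforts': array([ 1.91891231e-03, -6.05252552e+01, -3.42063224e+01,  3.10851256e-04,
        9.49182606e-03,  9.47709452e-06]), 'eef_pos': array([197.53999842, 592.50071199, 252.56514764]), 'tcp_rot': array([-3.14023439e+00,  4.56297572e-06,  2.81978373e+00]), 'contact_force': array([-0.50702999, -0.8502004 ,  0.31989172]), 'wrist_torque': array([-0.02433581, -0.0229508 , -0.03199749]), 'grasp_force': 0.0, 'opening': 1.0008733210975438}
top 47.27320540384171 319.1662042109494 253.1777936097053 [[-0.004, -0.985, 0.173, 421.748], [-1.0, 0.001, -0.019, -162.844], [0.018, -0.173, -0.985, 977.089], [0.0, 0.0, 0.0, 1.0]]
scene 52.54165173639543 320.4077387590076 240.70285193697933 [[0.823, -0.399, 0.404, 205.734], [-0.568, -0.591, 0.573, -674.432], [0.01, -0.701, -0.713, 716.023], [0.0, 0.0, 0.0, 1.0]]
```

View pics/top0.png

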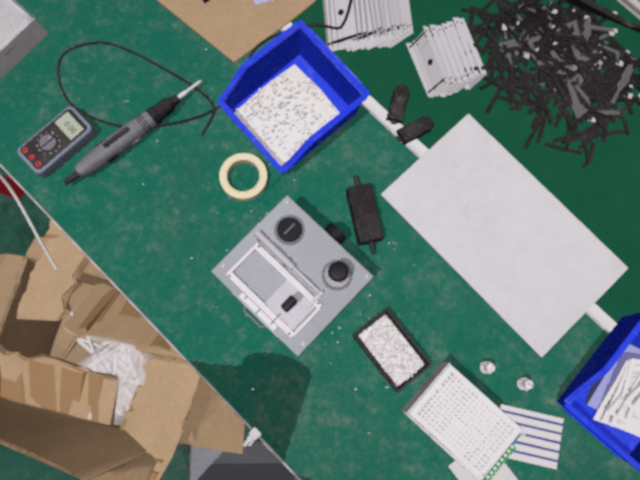

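View pics/scene0.png

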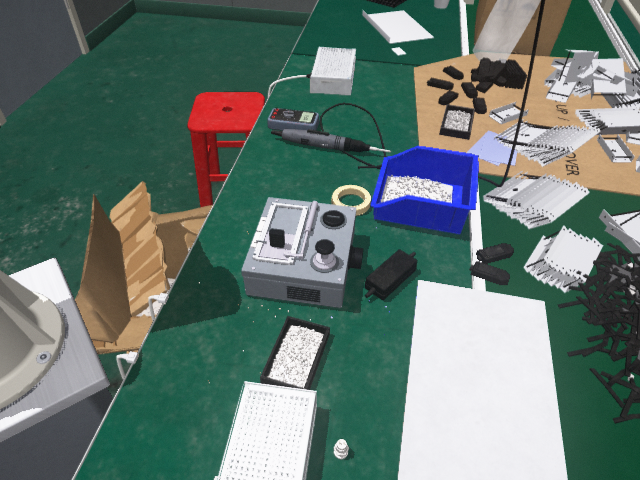

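The top view shows the extractor at about (295,275), with the tab at (290,303), the plunger at (338,270), the blanking cap at (290,229) and the hose at (335,232). The tray is at (392,350), the tape at (243,176) and the adapter at (365,212). In the scene view the tab is at (277,238), the plunger at (325,248) and the cap at (333,218).

```bash
cat > h.py <<'E'
import cv2,numpy as np
def ray(f,u,v,z):
    F=240/np.tan(np.radians(float(f["vertical_fov"]))/2);T=f["cam_to_world"]
    d=T[:3,:3]@[(u-f["cx"])/F,(v-f["cy"])/F,1];o=T[:3,3];return o+d*(z-o[2])/d[2]
def cloud(f):
    F=240/np.tan(np.radians(float(f["vertical_fov"]))/2);T=f["cam_to_world"]
    v,u=np.mgrid[:480,:640];Z=f["z_map"].astype(float)
    P=np.stack([(u-f["cx"])/F*Z,(v-f["cy"])/F*Z,Z],-1)@T[:3,:3].T+T[:3,3];P[Z==0]=np.nan;return P
E
python3 - <<'E'
from h import *
res={}
for n,seeds in(("top",dict(tab=(290,303),pl=(338,270),cap=(290,229))),("scene",dict(tab=(277,236),pl=(325,246),cap=(333,218)))):
    f=dict(np.load(f"pics/{n}0.npz"));P=cloud(f);dark=f["pixels"].max(2)<75
    for k,(u,v) in seeds.items():
        z={'tab':115,'pl':120,'cap':84}[k]
        m=np.zeros((480,640),bool);m[v-22:v+23,u-22:u+23]=1
        m&=dark&(abs(P[...,2]-z)<6)
        vv,uu=np.nonzero(m);c=(uu.mean(),vv.mean()) if len(uu) else (u,v)
        p=P[m];
        print(n,k,len(uu),np.round(c,1),"ray",np.round(ray(f,*c,z),1),"depth med",np.round(np.median(p,0),1) if len(p) else '', "P seed",np.round(P[v,u],1))
    # deck
    m=abs(P[...,2]-75)<4; m&=(abs(P[...,0]-420)<250)
    q=m.astype(np.uint8);nl,l,st,ce=cv2.connectedComponentsWithStats(q)
    i=1+np.argmax(st[1:,4]);pts=P[l==i][:,:2].astype(np.float32);print(n,"deck",cv2.minAreaRect(pts),len(pts))
E
```

```text
top tab 109 [288.7 303.3] ray [ 493.2 -131.   115. ] depth med [ 493.6 -131.4  115.7] P seed [ 493.7 -133.   114.5]
top pl 301 [338.3 271. ] ray [ 543.6 -209.1  120. ] depth med [ 543.6 -208.8  119. ] P seed [ 544.8 -208.5  123.1]
top cap 399 [289.3 229.1] ray [ 619.3 -130.2   84. ] depth med [ 619.4 -129.8   84.6] P seed [ 618.9 -131.4   86.4]
top deck ((546.0811157226562, -134.86322021484375), (200.93801879882812, 180.6599884033203), 46.0206413269043) 6928
scene tab 93 [276.2 232.7] ray [ 493.3 -132.1  115. ] depth med [ 493.7 -130.6  113.7] P seed [ 492.3 -135.9  110.4]
scene pl 196 [324.3 246.3] ray [ 541.6 -210.6  120. ] depth med [ 542.4 -209.9  118.4] P seed [ 542.7 -211.   120.4]
scene cap 249 [332.8 218.3] ray [ 617.8 -131.    84. ] depth med [ 618.4 -130.7   83.4] P seed [nan nan nan]
scene deck ((547.222412109375, -131.70867919921875), (203.1536407470703, 180.2402801513672), 46.07688522338867) 3521
```

```bash
python3 -m inch '[[0,0,0.0353,0,0,0,1],[0,0,0.0353,0,0,0,1],[0,0,0.0353,0,0,0,1],[0,0,0.0353,0,0,0,1],[0,0,0,-0.5,-0.2,0,1],[0,0,0,-1,-0.42,0,1],[0,0,0,-1,-0.42,0,1],[0,0,0,-1,-0.42,0,1]]' 40
python3 -m inch '[[0,0,0,-1,-0.42,0,1],[0,0,0,-1,-0.42,0,1],[0,0,0,-1,-0.42,0,1],[0,0,0,-1,-0.42,0,1],[0,0,0,-1,-0.42,0,1],[0,0,0,-1,-0.42,0,1],[0,0,0,-1,-0.42,0,1],[0,0,0,-1,-0.42,0,1]]'
python3 -m inch '[[0,0,0,-1,-0.42,0,1],[0,0,0,-1,-0.42,0,1],[0,0,0,-1,-0.42,0,1],[0,0,0,-1,-0.42,0,1],[0,0,0,-1,-0.42,0,1],[0,0,0,-1,-0.42,0,1],[0,0,0,-1,-0.42,0,1],[0,0,0,-1,-0.42,0,1]]'
```

```text
clock: 0.77
eef_pos: [235.7, 504.0, 252.8]
tcp_rot: [-3.141, 0.001, 2.381]
contact_force: [0.3, -0.1, 0.8]
opening: 0.001
grasp_force: 0.0
clock: 1.43
eef_pos: [321.5, 304.7, 253.1]
tcp_rot: [-3.141, 0.0, 2.38]
contact_force: [0.6, 0.7, -0.6]
opening: -0.003
grasp_force: 0.0
clock: 2.1
eef_pos: [407.1, 105.8, 253.1]
tcp_rot: [-3.141, -0.0, 2.38]
contact_force: [0.3, -0.1, -0.6]
opening: 0.002
grasp_force: 0.0
```

```bash
python3 -m inch '[[0,0,0,-1,-0.42,0,1],[0,0,0,-1,-0.42,0,1],[0,0,0,-1,-0.42,0,1],[0,0,0,-1,-0.42,0,1],[0,0,0,-1,-0.42,0,1],[0,0,0,-1,-0.42,0,1],[0,0,0,-1,-0.42,0,1],[0,0,0,-1,-0.42,0,1]]'
python3 -m inch '[[0,0,0,-1,-0.42,0,1],[0,0,0,-1,-0.42,0,1],[0,0,0,-1,-0.42,0,1],[0,0,0,-0.5,-0.2,0.5,1],[0,0,0,0,0,0.8,1],[0,0,0,0,0,0.8,1],[0,0,0,0,0,0,1],[0,0,0,0,0,0,1]]'
python3 - <<'E'
from rig import r
import numpy as np
s=r.sense();print(s['eef_pos'],s['tcp_rot'])
d=np.array([542.8,-209.6])-s['eef_pos'][:2];y=s['tcp_rot'][2]
print('tool dx dy',d@[np.cos(y),np.sin(y)],d@[np.sin(y),-np.cos(y)])
E
```

```text
clock: 2.77
eef_pos: [492.9, -93.2, 253.1]
tcp_rot: [-3.141, -0.0, 2.38]
contact_force: [1.6, 0.0, 0.1]
opening: -0.002
grasp_force: 0.0
clock: 3.43
eef_pos: [530.0, -178.4, 200.0]
tcp_rot: [-3.14, -0.003, 2.378]
contact_force: [-0.4, -0.5, 0.9]
opening: -0.0
grasp_force: 0.0
[ 529.97914446 -178.37414326  200.00941415] [-3.14022696e+00 -2.65871419e-03  2.37819517e+00]
tool dx dy -30.85189112702097 -13.696323574228371
```

```bash
python3 -m inch '[[0,0,0,-0.62,-0.28,0,1],[0,0,0,-0.62,-0.27,0,1],[0,0,0,0,0,1,1],[0,0,0,0,0,0.9,1],[0,0,0,0,0,0,1],[0,0,0,0,0,0,1],[0,0,0,0,0,0,1]]'
python3 - <<'E'
from rig import r,grab_frame
import cv2
f=grab_frame("scene");cv2.imwrite("pics/s1.png",cv2.resize(f["pixels"][150:320,220:420,::-1],None,fx=3,fy=3))
E
```

```text
clock: 4.02
eef_pos: [545.2, -210.6, 154.8]
tcp_rot: [3.141, 0.002, 2.376]
contact_force: [-0.3, -0.0, 0.2]
opening: -0.004
grasp_force: 0.0
```

View pics/s1.png

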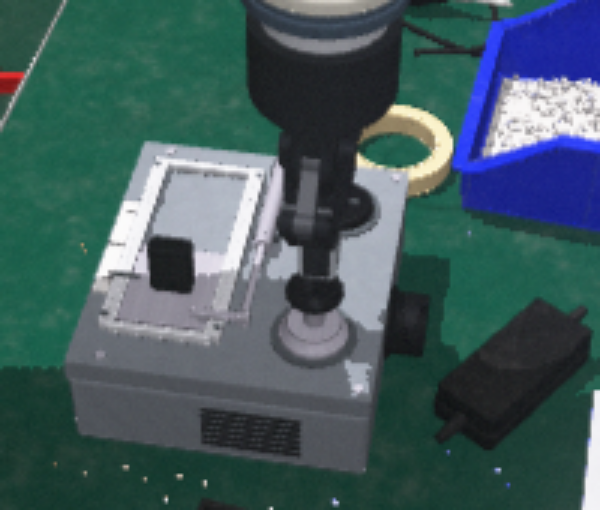

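The crop shows the closed fingertips just above the plunger's mushroom head at (315,292), centred on it. The shutter is still shut.

```bash
python3 -m inch '[[0,0,0,0,0,0.5,1],[0,0,0,0,0,0.4,1],[0,0,0,0,0,0.1,1],[0,0,0,0,0,0,1]]'
python3 -m inch '[[0,0,0,0,0,0.04,1],[0,0,0,0,0,0.02,1],[0,0,0,0,0,0,1],[0,0,0,0,0,0,1]]'
```

```text
clock: 4.4
eef_pos: [545.2, -210.1, 128.2]
tcp_rot: [3.141, 0.002, 2.376]
contact_force: [1.9, -1.5, 5.7]
opening: -0.002
grasp_force: 3.1
clock: 4.73
eef_pos: [545.2, -210.1, 127.7]
tcp_rot: [3.141, 0.002, 2.377]
contact_force: [1.4, -0.4, 9.0]
opening: 0.0
grasp_force: 4.6
```

```bash
python3 -m inch '[[0,0,0,0,0,0.06,1],[0,0,0,0,0,0.04,1],[0,0,0,0,0,0,1],[0,0,0,0,0,0,1]]'
```

```text
clock: 5.07
eef_pos: [545.5, -210.2, 127.2]
tcp_rot: [3.14, 0.003, 2.377]
contact_force: [-5.5, 1.6, 30.0]
opening: 0.0
grasp_force: 15.2
```

```bash
python3 -m inch '[[0,0,0,0,0,-0.8,1],[0,0,0,0,0,-1,1],[0,0,0,0,0,-0.9,0.45],[0,0,0,0.92,0.21,0,0.45],[0,0,0,0.92,0.21,0,0.45],[0,0,0,0.92,0.21,0,0.45],[0,0,0,0.92,0.21,0,0.45],[0,0,0,0,0,0,0.45]]' 60
python3 -m inch '[[0,0,0,0,0,0,0.45],[0,0,0,0,0,0,0.45]]'
python3 - <<'E'
from rig import r,grab_frame
import cv2,numpy as np
s=r.sense();print(s['eef_pos'],s['tcp_rot'],s['opening'])
d=np.array([493.3,-131.2])-s['eef_pos'][:2];y=s['tcp_rot'][2]
print('tool dx dy',d@[np.cos(y),np.sin(y)],d@[np.sin(y),-np.cos(y)])
f=grab_frame("scene");cv2.imwrite("pics/s2.png",cv2.resize(f["pixels"][150:320,220:420,::-1],None,fx=3,fy=3))
E
```

```text
clock: 5.73
eef_pos: [489.0, -128.0, 190.8]
tcp_rot: [-3.14, -0.004, 2.377]
contact_force: [-0.6, -0.9, -0.6]
opening: 0.553
grasp_force: 0.0
clock: 5.9
eef_pos: [492.7, -131.1, 191.7]
tcp_rot: [-3.141, 0.0, 2.377]
contact_force: [-0.4, -0.5, 0.1]
opening: 0.55
grasp_force: 0.0
[ 492.7310227  -131.09151217  191.73539462] [-3.14148437e+00  2.64334406e-04  2.37681012e+00] 0.5495733572797935
tool dx dy -0.4856506780346119 0.3156710233655449
```

View pics/s2.png

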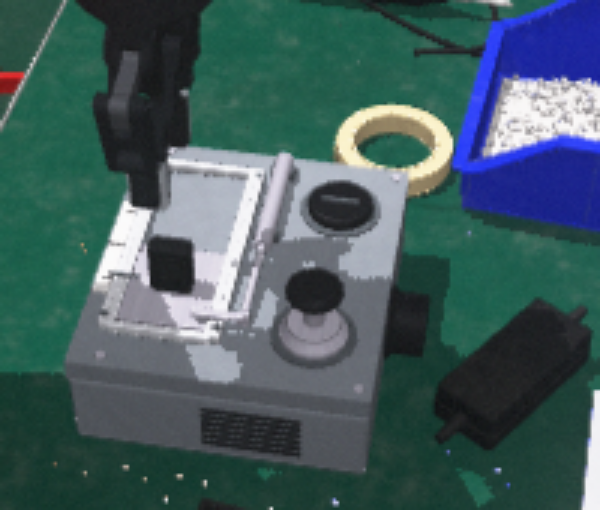

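The plunger is back up at (315,290). The half-open gripper is above the tab at (172,265). Next I lower it and close.

```bash
python3 -m inch '[[0,0,0,0,0,0.8,0.45],[0,0,0,0,0,0.9,0.45],[0,0,0,0,0,0.9,0.45],[0,0,0,0,0,0.6,0.45],[0,0,0,0,0,0,0.45],[0,0,0,0,0,0,0.45]]'
python3 -m inch '[[0,0,0,0,0,0,1],[0,0,0,0,0,0,1],[0,0,0,0,0,0,1],[0,0,0,0,0,0,1],[0,0,0,0,0,0,1]]' 60
```

```text
clock: 6.45
eef_pos: [492.3, -131.4, 111.2]
tcp_rot: [-3.141, -0.002, 2.376]
contact_force: [0.7, 0.5, 0.2]
opening: 0.55
grasp_force: 0.0
clock: 6.87
eef_pos: [495.2, -129.5, 113.4]
tcp_rot: [3.136, 0.003, 2.375]
contact_force: [8.7, 13.8, -0.5]
opening: 0.153
grasp_force: 60.2
```

```bash
python3 -m inch '[[0,0,0,0,0.22,0,1],[0,0,0,0,0.22,0,1],[0,0,0,0,0.22,0,1],[0,0,0,0,0.22,0,1],[0,0,0,0,0.22,0,1],[0,0,0,0,0.2,0,1],[0,0,0,0,0,0,1],[0,0,0,0,0,0,1]]'
python3 - <<'E'
from rig import r,grab_frame
import cv2,numpy as np
s=r.sense();print(s['eef_pos'],s['tcp_rot'],s['opening'])
d=s['eef_pos'][:2]-[495.2,-129.5];print(d@[.693,.72],d@[.72,-.693])
f=grab_frame("scene");np.savez("pics/s3.npz",**f);cv2.imwrite("pics/s3.png",cv2.resize(f["pixels"][180:280,235:355,::-1],None,fx=6,fy=6,interpolation=cv2.INTER_CUBIC))
E
```

```text
clock: 7.53
eef_pos: [515.6, -108.2, 113.3]
tcp_rot: [-3.141, 0.002, 2.377]
contact_force: [-3.3, -5.2, 9.0]
opening: 0.151
grasp_force: 61.7
[ 515.5870823  -108.22117569  113.31162244] [-3.14112643e+00  2.29239590e-03  2.37727014e+00] 0.15071617786435343
29.449001533087475 -0.06752599349196409
```

View pics/s3.png

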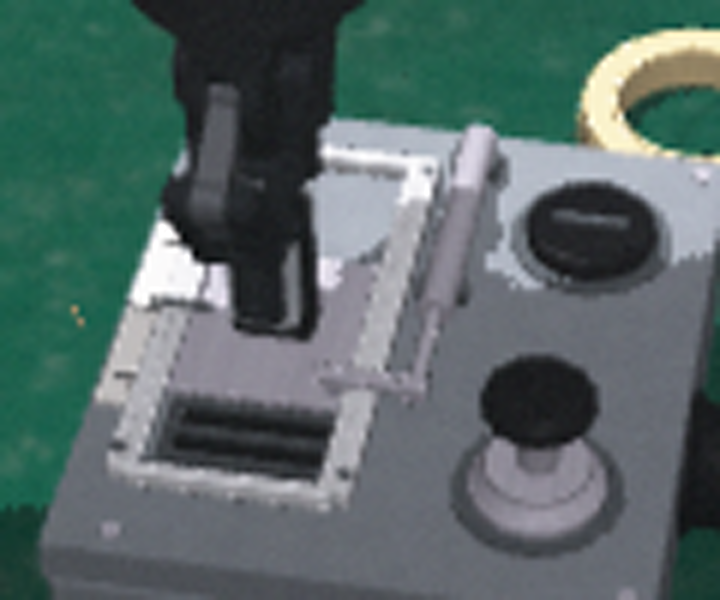

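The tab is gripped at (275,325) and the shutter has uncovered the slot. Its near edge is at (255,403), and the pointer at (190,303) is in line with the long middle tick. I'll check this metrically.

```bash
python3 -m inch '[[0,0,0,0,0,0,1],[0,0,0,0,0,0,1],[0,0,0,0,0,0,1],[0,0,0,0,0,0,1],[0,0,0,0,0,0,1],[0,0,0,0,0,0,1],[0,0,0,0,0,0,1],[0,0,0,0,0,0,1]]'
python3 - <<'E'
from h import *
f=dict(np.load("pics/s3.npz"));ey=np.array([.693,.72]);ex=np.array([.72,-.693]);c=np.array([546,-133.8])
for n,u,v,z in(("edge",255,403,79),("pointer",180,303,79),("shut tick",122,376,76),("cap",592,230,84),("plunger",540,392,120)):
    p=ray(f,235+u/6-.4,180+v/6-.4,z)[:2]-c;print(n,np.round([p@ex,p@ey],1))
E
```

```text
clock: 8.25
eef_pos: [515.4, -108.5, 113.3]
tcp_rot: [-3.141, 0.002, 2.377]
contact_force: [-3.3, -4.5, 8.6]
opening: 0.151
grasp_force: 61.7
edge [-39.5 -35.2]
pointer [-72.2   3. ]
shut tick [-82.9 -28.3]
cap [50.4 52.9]
plunger [ 50.  -55.2]
```

```bash
python3 -c "
from rig import r
print(r.sign_off())"
```

```text
the job is handed in; nothing more can be done
None
```

I pressed the plunger to its stop and it sprang back up, then slid the shutter to about 30 mm (half travel) and handed in while still gripping it there. The arm never went near the tray, tape roll or adapter; sign-off returned no verdict.

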